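# Sweep the loose shaft collars into the parts bay

### The arm

A 6-joint arm with a two-finger parallel gripper is mounted at the origin on the work surface. World frame = base frame: x ahead of the robot, y to its left, z up, the work surface at z = 0. Lengths are in m, angles in rad, forces in N, time in s.
With the tool pointing down it reaches from about 0.425 to 0.95 m from the base axis. Payload 3.5 kg.
Tool frame: the origin (TCP) lies at the very end of the fingers, on their centre line; the grasp point (between the pads) lies 19 mm behind it (grip_depth is the distance from the TCP to the grasp point, in m); x points along the fingers, z is the direction in which the jaws open and shut, and the axes are right-handed (so a half turn about x gives the same grasp; the last joint's range is limited). The gripper opens to 85 mm and grips with 20 to 120 N. Pads are 22 mm wide; open, the fingers measure 114 mm over their backs; the gripper's body (76 mm by 85 mm) begins 54 mm behind the grasp point. The pads swing forward as they close: fully open they stand 13 mm farther back than shut.
Start: joints at [-1.378, 0.286, 1.577, -0, 1.279, -0.15], TCP at [0.227, -0.636, 0.231] pointing down, gripper open.
Joint ranges: [-2.77, 2.77], [-0.9, 2.22], [0.21, 2.48], [-1.53, 4.67], [0.24, 2.81], [-2.84, 2.84]. Speed limits (rad/s): [2.79, 2.79, 3.14, 3.14, 3.14, 3.14].

### API

Orientations are given as a unit quaternion [x, y, z, w].
In Python, from plant import get_state, read_camera, calibration, sign_off, recognise, grip_depth gives the robot as it stands. The module is installed in compiled form; this text tells all that it offers.
- The arm moves only by the tool servo_tool, never from a script. Its argument "deltas" is a list that holds one entry, the list of rows, each a list of 4 numbers: the shift along the world's x, y, z scaled (see below), then the turn about the world's z scaled (see below). In form: [[[tx, ty, tz, spin], ...]]. A call has exactly 5 rows; each row is the pose to reach, as a shift and turn from the pose commanded when the call began; what a row does not reach only later rows make up. The controller multiplies each number of a shift by 10 cm and each number of a turn by 90 degrees. A row lasts 1/10 s, in which the tool goes at most 50 mm and 8.59 degrees, less where a joint would pass 70% of its speed; a pose out of reach is approached as far as the arm can. A call with a number of a shift or a turn outside -1 to 1 is refused whole. A call with a gripper value outside its range is refused whole. "claw" is the gripper's target within -1 to 1 (fully open at 1, half-way at 0, shut at -1), set as the call begins (left out, the last holds). The fingers move at their own pace and stop on an object; "force" is the grip in N (left out, the last holds). Time passes only in rows, so rows that repeat a pose let the fingers close, or fill a call up. It gives the time, the measured TCP pose, the force and the opening at its end, in the units of the state.
- get_state(): the state, without advancing time (a new reading comes with each control period).
- read_camera(name): name is "scene" or "top" or "wrist"; returns the picture (420x560x3 uint8, blue, green, red); there is no depth.
- calibration(name): a dict with "intrinsics" (3x3 intrinsics, pixels), "R" (3x3) and "t" (3): a world point X has camera coordinates R X + t; the wrist camera has in their place "T_tool_cam" (4x4, takes a point from camera to tool coordinates, whose origin is the TCP and whose axes are the tool frame's). Camera axes: x right, y down, z forward; pixel columns grow to the right and rows downward; lengths in m; the calibration is good to about 2 mm. A picture is of the moment at which its call begins: read the wrist's pose just before it. calibration takes no time and is no camera call.
- sign_off(): hands the job in, once; it reports no verdict.
Trained networks look in the newest picture that a camera, given by its name, has taken for a name from the list of things; names that differ only in an ending like _2 or _b are one class to them, and where a whole thing is asked for, a point or a joint stands for the part that bears it (a point fixed in the world has none). Each returns a list of dicts, best first, with "p" (0 to 1); they miss things now and then, are a little off and sometimes report something else, mostly with a low value. They report only what shows in the picture. A call takes as long as a camera call. They do not tell look-alikes from the thing itself.
- recognise(camera, query): "at" ([x, y, z] in m, in world coordinates, good to about 4 mm: the middle of the surface that is visible of it).
The state is a dict: "time": time; "qpos": joint angles; "dq": joint speeds; "joint_efforts": joint torques, N m; "eef_pos": TCP position; "tcp_rot": TCP orientation; "contact_force": force on the tool from outside, world axes, zero at the start; "wrist_torque": the same for the moment, N m; "opening": opening from 0.0 (shut) to 1.0 (fully open).
Only numpy, scipy, OpenCV 4.12 (cv2) and the standard library are available. Lean on these libraries where they do the work, as an engineer would, in place of code of your own. Each camera call takes 0.05 s, during which the arm holds its last target. There are 200 camera calls.

### The job

Three small steel shaft collars have been left lying on the lab bench. With the tips of the closed fingers, sweep all three along the table through the open side of the three-sided parts bay until each lies flat and wholly inside it, past the open edge. Push them only, never pick one up or tip it over, and leave everything else on the bench where it stands, including the sensor block and the small jar among the collars.

Things in the scene. Friction and masses are not known exactly. Their poses are not given: they have to be found in the camera images.
- bay: Fixed three-sided fence of aluminium bars 24 mm high, 8 mm thick, no floor step (a thin dark mat flush with the table marks the inside). Inside 360 mm wide (its y), 100 mm deep (its x). Origin on the table at the centre of the inside: closed back at x = +50 mm, side walls at y = -180 and +180 mm, the whole side at x = -50 mm open, roughly towards the robot (its x points away from the robot).
- collar0: Steel shaft collar lying flat, one of three alike: a ring of 40 mm outside diameter, 20 mm bore, 18 mm high, about 120 g. Origin at the centre of its underside, z its axis. Collars, sensor and jar start in a loose row before the bay's open side, in any order: about 80 mm apart along the bay's y, at x = -150 to -115 mm in the bay's frame.
- collar1: Steel shaft collar lying flat, one of three alike: a ring of 40 mm outside diameter, 20 mm bore, 18 mm high, about 120 g. Origin at the centre of its underside, z its axis. Collars, sensor and jar start in a loose row before the bay's open side, in any order: about 80 mm apart along the bay's y, at x = -150 to -115 mm in the bay's frame.
- collar2: Steel shaft collar lying flat, one of three alike: a ring of 40 mm outside diameter, 20 mm bore, 18 mm high, about 120 g. Origin at the centre of its underside, z its axis. Collars, sensor and jar start in a loose row before the bay's open side, in any order: about 80 mm apart along the bay's y, at x = -150 to -115 mm in the bay's frame.
- sensor: Sensor housing, a grey block 28 x 28 mm and 26 mm high with a black round window 18 mm across on top (32 mm high in all). Stands among the collars; to be left alone. Origin at the centre of its underside.
- jar: Small jar with a white cap, 34 mm diameter, 44 mm high. Stands among the collars; to be left alone. Origin at the centre of its underside.
- screwdriver: Screwdriver, 170 mm long, lying on the table to the right of the work (robot's right, -y); to be left alone. Its length is along its x.
- mug: White mug, 80 mm diameter, 90 mm high, standing to the left of the work (+y); to be left alone.
- tape: Empty grey tape core, a ring of 90 mm diameter, 22 mm high, lying to the left of the work; much bigger than the collars; to be left alone.
- gel: White bottle, 52 mm diameter, 150 mm high, standing to the right of the bay (-y); to be left alone.
Things that resemble listed ones, but are neither listed nor needed, are in the scene too. What is shaped like the collar0 but turquoise is not meant.

How it is judged:
By the outcome, as a careful person would: the job done as asked, in the order asked, and still so for the second after the job is handed in, with the robot touching nothing.
It also fails if it takes over 45 s, if anything falls off the work surface, if the arm or the gripper's body presses on something with over 40 N, if the wrist force passes 120 N, or if a joint passes its speed limit or range.

## Working session

There is one attempt and no reset: what is moved stays moved. The work goes in short steps, Python scripts to look and compute and a tool call to move; the robot and the scene stay as the last step left them, time stands still between calls to the robot, and variables do not carry over. Pictures are saved under pics/ and viewed, about 8 in all and at most 12, crops included, and the job is handed in when it is done.

Besides the shell and the picture viewer there is one more tool, called after "Call:" by a JSON object that holds its "api" and its "payload", one argument or row to a line. servo_tool: Moves the arm, as the interface text tells. Its arguments: {"type":"object","properties":{"deltas":{"type":"array"},"claw":{"type":"number"},"force":{"type":"number"}},"required":["deltas"]}

```bash
mkdir -p pics; python3 - <<'E'
from plant import *
import cv2,numpy as np
s=get_state();print(s['time'],s['eef_pos'],s['tcp_rot'],s['opening'])
for c in ['top','scene']:
    im=read_camera(c);cv2.imwrite(f'pics/{c}0.png',im)
    if c=='top':
        for q in ['collar0','sensor','jar','bay']:
            for d in recognise(c,q):print(q,np.round(d['at'],4),round(d['p'],2))
c=calibration('top');print(c)
E
```

```text
0.0 [ 0.22679563 -0.6350604   0.22993575] [ 0.40797851  0.57855169 -0.4068187   0.57734741] 0.9983019508407541
collar0 [0.5394 0.0186 0.0168] 0.45
sensor [0.5063 0.1741 0.0259] 0.39
sensor [0.6539 0.4547 0.0453] 0.35
jar [ 0.6178 -0.3847  0.0961] 0.71
bay [0.6671 0.042  0.0023] 0.66
bay [ 0.4442 -0.3759  0.0169] 0.62
{'intrinsics': array([[391.60587569,   0.        , 279.9647618 ],
       [  0.        , 391.60587569, 214.47367896],
       [  0.        ,   0.        ,   1.        ]]), 'R': array([[-0.02513039, -0.99933375, -0.02646718],
       [-0.99593138,  0.02731919, -0.08587404],
       [ 0.08653989,  0.02420145, -0.99595439]]), 't': array([0.04569734, 0.52239693, 1.15683065])}
```

View pics/top0.png

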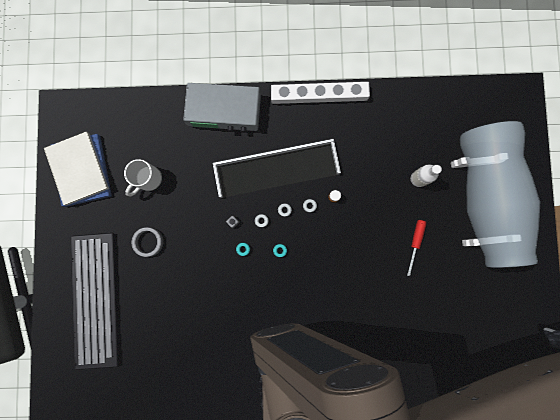

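The picture shows the sensor at (232,222), the collars at (261,221), (284,210) and (310,206), and the jar at (335,196). The turquoise look-alikes are at (243,249) and (280,251). The bay runs from (214,163) to (340,173).

```bash
cat > h.py <<'E'
from plant import *
import cv2,numpy as np
def px2w(u,v,z,c='top'):
    k=calibration(c);d=np.linalg.inv(k['intrinsics'])@[u,v,1];R,t=k['R'],k['t']
    o=-R.T@t;d=R.T@d;return o+d*(z-o[2])/d[2]
def w2px(X,c='top'):
    k=calibration(c);p=k['intrinsics']@(k['R']@np.array(X)+k['t']);return p[:2]/p[2]
E
python3 - <<'E'
from h import *
im=cv2.imread('pics/top0.png')
g=cv2.cvtColor(im,cv2.COLOR_BGR2GRAY)
for n,(u,v),z in [('sensor',(232,222),.028),('c',(261,221),.018),('c',(284,210),.018),('c',(310,206),.018),('jar',(335,196),.044),('t',(243,249),.018),('t',(280,251),.018)]:
    r=10;m=g[v-r:v+r+1,u-r:u+r+1]>70
    ys,xs=np.nonzero(m);hull=cv2.convexHull(np.c_[xs,ys].astype(np.float32));M,rad=cv2.minEnclosingCircle(hull)
    U,V=u-r+M[0],v-r+M[1];print(n,round(U,1),round(V,1),rad,np.round(px2w(U,V,z),4))
m=(g>110).astype(np.uint8);n,l,st,ce=cv2.connectedComponentsWithStats(m)
k=l[160,216] or l[165,216];ys,xs=np.nonzero(l==k);print(k,st[k])
for s in [(-1,-1),(1,-1),(1,1),(-1,1)]:
    i=np.argmax(s[0]*xs+s[1]*ys*1.);print(xs[i],ys[i],np.round(px2w(xs[i],ys[i],.024),4))
crop=im[120:270,190:360];cv2.imwrite('pics/crop0.png',cv2.resize(crop,None,fx=4,fy=4,interpolation=cv2.INTER_CUBIC))
E
```

```text
sensor 231.6 221.4 5.6058149337768555 [0.5061 0.1778 0.028 ]
c 260.9 220.4 6.948200225830078 [0.5076 0.0902 0.018 ]
c 284.3 209.3 6.812591075897217 [0.5392 0.0187 0.018 ]
c 309.4 205.1 6.82235860824585 [ 0.5498 -0.0578  0.018 ]
jar 334.9 195.3 6.107563018798828 [ 0.5741 -0.1325  0.044 ]
t 242.4 248.7 6.757404804229736 [0.4235 0.1479 0.018 ]
t 279.5 250.0 6.800835609436035 [0.4169 0.0362 0.018 ]
0 [     0      0    560    420 158174]
39 90 [0.9374 0.7807 0.024 ]
553 0 [ 1.1672 -0.8311  0.024 ]
559 419 [-0.079 -0.743  0.024]
29 419 [-0.0575  0.782   0.024 ]
```

View pics/crop0.png

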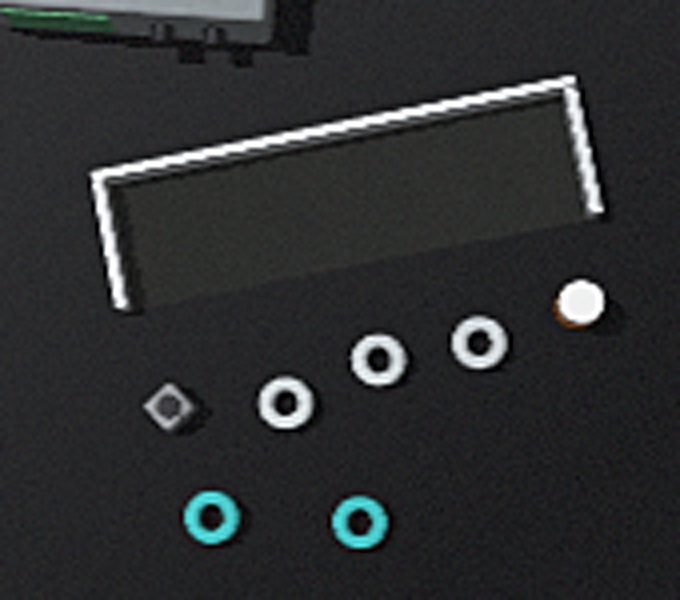

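View pics/scene0.png

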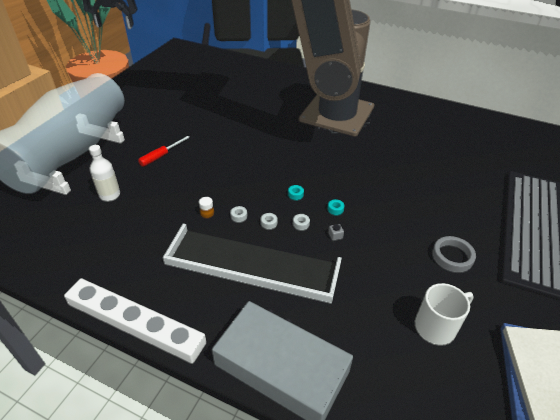

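```bash
python3 - <<'E'
from h import *
from scipy.spatial.transform import Rotation as Ro
P=[px2w(u/4+190-.4,v/4+120-.4,.024)[:2] for u,v in [(94,172),(573,77),(602,212),(120,308)]]
P=np.array(P);print(P.round(3),[np.linalg.norm(P[i]-P[(i+1)%4]).round(3) for i in range(4)])
# outer rect in bay frame: x -50..58, y +-188
A=np.array([[.058,.188],[.058,-.188],[-.05,-.188],[-.05,.188]])
a=A-A.mean(0);p=P-P.mean(0);U,S,V=np.linalg.svd(a.T@p);R=V.T@U.T
O=P.mean(0)-R@A.mean(0);print('O',O,'yaw',np.degrees(np.arctan2(R[1,0],R[0,0])),(P-O)@R)
np.savez('bay.npz',O=O,R=R)
for n,x in [('sensor',(.5061,.1778)),('c0',(.5076,.0902)),('c1',(.5392,.0187)),('c2',(.5498,-.0578)),('jar',(.5741,-.1325))]:
    b=(np.array(x)-O)@R
    print(n,b.round(4),'start',(O+R@(b+[-.046,0])).round(4),'end',(O+R@[.008-.033,b[1]]).round(4))
print(Ro.from_quat(get_state()['tcp_rot']).as_matrix().round(3))
E
```

```text
[[ 0.688  0.232]
 [ 0.75  -0.135]
 [ 0.645 -0.153]
 [ 0.583  0.214]] [np.float64(0.373), np.float64(0.106), np.float64(0.372), np.float64(0.107)]
O [0.66277369 0.03877992] yaw 9.667563925511121 [[ 0.05758998  0.18669411]
 [ 0.05714857 -0.18623356]
 [-0.04928086 -0.18639427]
 [-0.04945769  0.18593373]]
sensor [-0.1311  0.1634] start [0.4608 0.1701] end [0.6107 0.1956]
c0 [-0.1443  0.0767] start [0.4623 0.0825] end [0.6252 0.1102]
c1 [-0.1252  0.001 ] start [0.4939 0.011 ] end [0.638  0.0355]
c2 [-0.1276 -0.0762] start [ 0.5045 -0.0655] end [ 0.6509 -0.0406]
jar [-0.1162 -0.154 ] start [ 0.5288 -0.1402] end [ 0.664  -0.1172]
[[-0.     0.942  0.336]
 [ 0.001  0.336 -0.942]
 [-1.     0.    -0.001]]
```

Call:
{"api": "servo_tool", "payload": {
  "deltas": [
    [[0.09,0.2,-0.1,-0.03],[0.18,0.4,-0.2,-0.06],[0.27,0.6,-0.3,-0.09],[0.36,0.8,-0.4,-0.11],[0.45,1.0,-0.5,-0.11]]
  ],
  "claw": -1
}}

```text
time: 0.8
eef_pos: [0.2722, -0.5348, 0.1809]
tcp_rot: [0.456, 0.54, -0.456, 0.541]
contact_force: [1.1, -0.4, -0.1]
opening: 0.143
```

Call:
{"api": "servo_tool", "payload": {
  "deltas": [
    [[0.09,0.2,-0.1,0],[0.18,0.4,-0.2,0],[0.27,0.6,-0.3,0],[0.36,0.8,-0.4,0],[0.45,1.0,-0.5,0]]
  ]
}}

```text
time: 1.3
eef_pos: [0.3172, -0.4349, 0.1311]
tcp_rot: [0.456, 0.541, -0.456, 0.541]
contact_force: [0.8, 0.2, -0.1]
opening: -0.005
```

Call:
{"api": "servo_tool", "payload": {
  "deltas": [
    [[0.09,0.2,-0.06,0],[0.18,0.4,-0.12,0],[0.27,0.6,-0.18,0],[0.36,0.8,-0.24,0],[0.45,1.0,-0.3,0]]
  ]
}}

```text
time: 1.8
eef_pos: [0.3623, -0.3349, 0.1013]
tcp_rot: [0.456, 0.54, -0.456, 0.541]
contact_force: [-1.5, 0.7, 0.3]
opening: 0.003
```

Call:
{"api": "servo_tool", "payload": {
  "deltas": [
    [[0.09,0.2,0,0],[0.18,0.4,0,0],[0.27,0.6,0,0],[0.36,0.8,0,0],[0.45,1.0,0,0]]
  ]
}}

```text
time: 2.3
eef_pos: [0.4073, -0.2349, 0.1015]
tcp_rot: [0.456, 0.54, -0.456, 0.541]
contact_force: [0.1, -0.3, -0.3]
opening: -0.006
```

Call:
{"api": "servo_tool", "payload": {
  "deltas": [
    [[0.09,0.2,0,0],[0.18,0.4,0,0],[0.27,0.6,0,0],[0.36,0.8,0,0],[0.45,1.0,0,0]]
  ]
}}

```text
time: 2.8
eef_pos: [0.4523, -0.1349, 0.1015]
tcp_rot: [0.456, 0.54, -0.456, 0.541]
contact_force: [0.9, -0.4, 0.0]
opening: -0.001
```

Call:
{"api": "servo_tool", "payload": {
  "deltas": [
    [[0.1,0.17,0,0],[0.25,0.4,0,0],[0.38,0.58,0,0],[0.45,0.68,-0.1,0],[0.45,0.68,-0.3,0]]
  ]
}}

```text
time: 3.3
eef_pos: [0.4991, -0.0672, 0.0723]
tcp_rot: [0.456, 0.54, -0.455, 0.543]
contact_force: [-0.7, -0.6, -0.9]
opening: 0.001
```

```bash
python3 - <<'E'
from h import *
s=get_state();im=read_camera('wrist')
from scipy.spatial.transform import Rotation as Ro
k=calibration('wrist');T=k['T_tool_cam'];Rt=Ro.from_quat(s['tcp_rot']).as_matrix();p=np.array(s['eef_pos'])
for n,x in [('sensor',(.5061,.1778,.028)),('c0',(.5076,.0902,.018)),('c1',(.5392,.0187,.018)),('c2',(.5498,-.0578,.018)),('jar',(.5741,-.1325,.044))]:
    c=T[:3,:3].T@(Rt.T@(np.array(x)-p)-T[:3,3]);q=k['intrinsics']@c;q=q[:2]/q[2];print(n,q.round())
    if c[2]>0: cv2.drawMarker(im,tuple(int(v) for v in q),(0,0,255),0,12)
cv2.imwrite('pics/w1.png',im);print(p)
E
```

```text
sensor [-158.  158.]
c0 [ 22. 179.]
c1 [149. 146.]
c2 [286. 151.]
jar [446. 134.]
[ 0.49905563 -0.06719833  0.07232424]
```

View pics/w1.png

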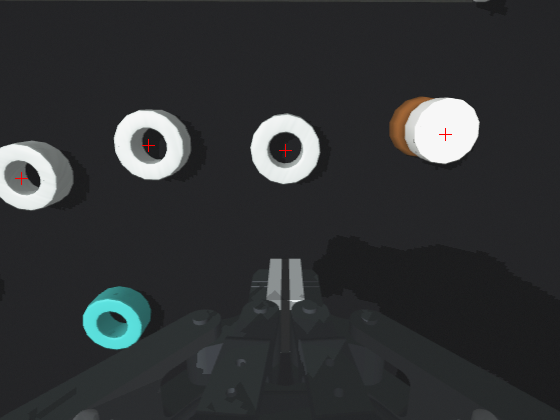

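The predicted marks sit on all the collars and the jar in the wrist view: collars at (286,150), (150,146) and (30,177), jar at (446,134). The finger tips point at the nearest collar, so I'll descend and push.

Call:
{"api": "servo_tool", "payload": {
  "deltas": [
    [[0,0.01,-0.2,0],[0,0.01,-0.4,0],[0,0.01,-0.55,0],[0,0.01,-0.64,0],[0,0.01,-0.64,0]]
  ]
}}

```text
time: 3.85
eef_pos: [0.4955, -0.0666, 0.0058]
tcp_rot: [0.455, 0.542, -0.456, 0.539]
contact_force: [0.4, 0.0, 0.0]
opening: -0.002
```

Call:
{"api": "servo_tool", "payload": {
  "deltas": [
    [[0.08,0.015,0,0],[0.17,0.03,0,0],[0.27,0.046,0,0],[0.38,0.065,0,0],[0.49,0.084,0,0]]
  ]
}}

```text
time: 4.35
eef_pos: [0.5472, -0.0582, 0.0078]
tcp_rot: [0.456, 0.54, -0.456, 0.541]
contact_force: [-1.0, 0.0, 1.3]
opening: 0.001
```

Call:
{"api": "servo_tool", "payload": {
  "deltas": [
    [[0.11,0.019,0,0],[0.22,0.037,0,0],[0.33,0.056,0,0],[0.44,0.075,0,0],[0.54,0.092,0,0]]
  ]
}}

```text
time: 4.85
eef_pos: [0.6009, -0.0489, 0.0072]
tcp_rot: [0.456, 0.541, -0.456, 0.541]
contact_force: [-1.4, -0.5, 1.3]
opening: 0.0
```

```bash
python3 - <<'E'
from h import *
s=get_state();print(s['contact_force'])
im=read_camera('wrist');t=read_camera('top')[120:270,190:360];t=cv2.resize(t,(476,420),interpolation=cv2.INTER_CUBIC)
cv2.imwrite('pics/w2.png',cv2.resize(np.hstack([im,t]),None,fx=.77,fy=.77))
E
```

```text
[-1.43924568 -0.49904645  1.29813051]
```

View pics/w2.png

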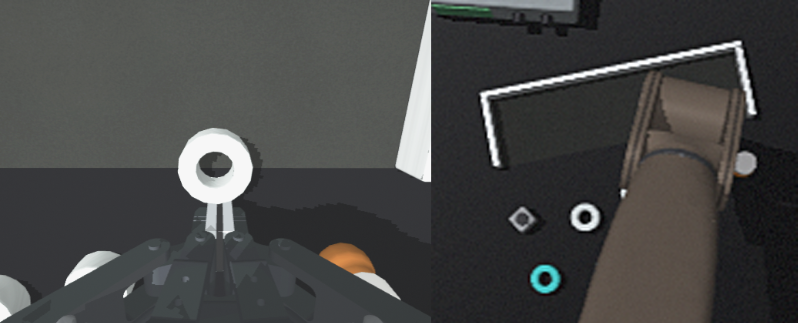

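The wrist view shows the collar centred on the finger tips at the mat's edge, (215,165). The jar and the other collars haven't moved.

Call:
{"api": "servo_tool", "payload": {
  "deltas": [
    [[0.1,0.017,0,0],[0.2,0.034,0,0],[0.31,0.053,0,0],[0.42,0.071,0,0],[0.53,0.09,0,0]]
  ]
}}

```text
time: 5.45
eef_pos: [0.654, -0.0399, 0.0073]
tcp_rot: [0.456, 0.541, -0.456, 0.541]
contact_force: [-2.0, -0.7, -0.5]
opening: -0.0
```

Call:
{"api": "servo_tool", "payload": {
  "deltas": [
    [[0,0,0,0],[-0.15,-0.026,0,0],[-0.3,-0.05,0.1,0],[-0.45,-0.075,0.4,0],[-0.6,-0.1,0.8,0]]
  ]
}}

```text
time: 5.95
eef_pos: [0.5904, -0.0497, 0.0857]
tcp_rot: [0.455, 0.542, -0.457, 0.539]
contact_force: [0.8, -0.0, -0.2]
opening: 0.002
```

Call:
{"api": "servo_tool", "payload": {
  "deltas": [
    [[-0.2,0.1,0,0],[-0.4,0.2,0,0],[-0.6,0.3,0,0],[-0.8,0.42,0,0],[-1.0,0.54,0,0]]
  ]
}}

```text
time: 6.45
eef_pos: [0.4922, 0.0042, 0.0876]
tcp_rot: [0.456, 0.54, -0.456, 0.541]
contact_force: [1.0, 0.5, -0.3]
opening: -0.001
```

Call:
{"api": "servo_tool", "payload": {
  "deltas": [
    [[-0.06,0.06,-0.1,0],[-0.06,0.06,-0.3,0],[-0.06,0.06,-0.55,0],[-0.06,0.06,-0.8,0],[-0.06,0.06,-0.8,0]]
  ]
}}

```text
time: 6.95
eef_pos: [0.4841, 0.0103, 0.0038]
tcp_rot: [0.454, 0.543, -0.457, 0.538]
contact_force: [-1.4, -0.2, 0.2]
opening: -0.0
```

Call:
{"api": "servo_tool", "payload": {
  "deltas": [
    [[0.08,0.014,0,0],[0.17,0.029,0,0],[0.27,0.046,0,0],[0.38,0.065,0,0],[0.49,0.084,0,0]]
  ]
}}

```text
time: 7.45
eef_pos: [0.5375, 0.0184, 0.0081]
tcp_rot: [0.456, 0.54, -0.455, 0.541]
contact_force: [-1.0, -0.0, 0.9]
opening: 0.001
```

Call:
{"api": "servo_tool", "payload": {
  "deltas": [
    [[0.11,0.019,0,0],[0.22,0.037,0,0],[0.33,0.056,0,0],[0.44,0.075,0,0],[0.54,0.092,0,0]]
  ]
}}

```text
time: 7.95
eef_pos: [0.5909, 0.0277, 0.0072]
tcp_rot: [0.456, 0.541, -0.456, 0.541]
contact_force: [-1.0, 0.9, 0.9]
opening: -0.004
```

```bash
python3 - <<'E'
from h import *
cv2.imwrite('pics/w3.png',read_camera('wrist'))
E
```

```text
(no output)
```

View pics/w3.png

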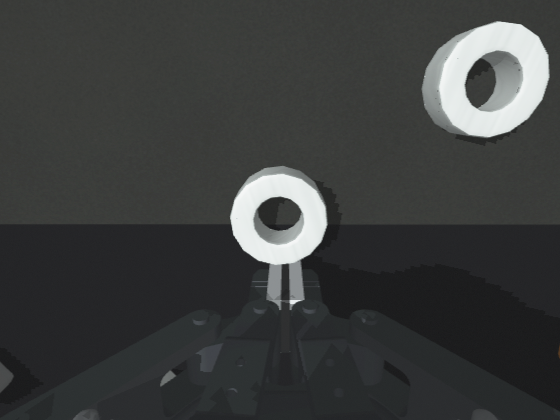

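The second collar is centred on the tips at (279,216). The first lies on the mat at (490,80).

Call:
{"api": "servo_tool", "payload": {
  "deltas": [
    [[0.1,0.017,0,0],[0.2,0.034,0,0],[0.3,0.051,0,0],[0.4,0.068,0,0],[0.5,0.085,0,0]]
  ]
}}

```text
time: 8.5
eef_pos: [0.6407, 0.0361, 0.0072]
tcp_rot: [0.456, 0.541, -0.456, 0.541]
contact_force: [-0.9, 0.3, 0.8]
opening: -0.003
```

Call:
{"api": "servo_tool", "payload": {
  "deltas": [
    [[0,0,0,0],[-0.15,-0.026,0,0],[-0.3,-0.05,0.1,0],[-0.45,-0.075,0.4,0],[-0.6,-0.1,0.8,0]]
  ]
}}

```text
time: 9.0
eef_pos: [0.5774, 0.0261, 0.0858]
tcp_rot: [0.455, 0.542, -0.457, 0.539]
contact_force: [0.6, -0.8, 0.3]
opening: 0.002
```

Call:
{"api": "servo_tool", "payload": {
  "deltas": [
    [[-0.2,0.1,0,0],[-0.4,0.2,0,0],[-0.6,0.3,0,0],[-0.8,0.4,0,0],[-1.0,0.5,0,0]]
  ]
}}

```text
time: 9.5
eef_pos: [0.4792, 0.0763, 0.0876]
tcp_rot: [0.456, 0.54, -0.456, 0.541]
contact_force: [0.6, 0.2, 0.3]
opening: 0.0
```

Call:
{"api": "servo_tool", "payload": {
  "deltas": [
    [[-0.12,0.03,-0.05,0],[-0.25,0.054,-0.2,0],[-0.25,0.054,-0.5,0],[-0.25,0.054,-0.8,0],[-0.25,0.054,-0.8,0]]
  ]
}}

```text
time: 10.0
eef_pos: [0.4513, 0.0813, 0.0037]
tcp_rot: [0.454, 0.543, -0.458, 0.538]
contact_force: [-0.3, -0.8, -0.2]
opening: -0.001
```

Call:
{"api": "servo_tool", "payload": {
  "deltas": [
    [[0.08,0.014,0,0],[0.17,0.029,0,0],[0.27,0.046,0,0],[0.38,0.065,0,0],[0.49,0.084,0,0]]
  ]
}}

```text
time: 10.5
eef_pos: [0.5056, 0.09, 0.0082]
tcp_rot: [0.456, 0.54, -0.455, 0.541]
contact_force: [-1.3, -0.8, 1.7]
opening: -0.003
```

```bash
python3 - <<'E'
from h import *
cv2.imwrite('pics/w4.png',read_camera('wrist'))
E
```

```text
(no output)
```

View pics/w4.png

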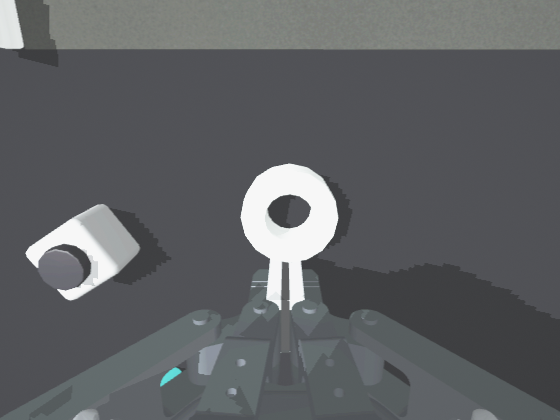

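The third collar is centred on the tips at (290,212). The sensor, at about (85,250), is well clear.

Call:
{"api": "servo_tool", "payload": {
  "deltas": [
    [[0.12,0.02,0,0],[0.24,0.04,0,0],[0.36,0.06,0,0],[0.49,0.083,0,0],[0.62,0.105,0,0]]
  ]
}}

```text
time: 11.05
eef_pos: [0.567, 0.1005, 0.0072]
tcp_rot: [0.456, 0.541, -0.456, 0.541]
contact_force: [-1.3, 0.1, 0.4]
opening: -0.0
```

Call:
{"api": "servo_tool", "payload": {
  "deltas": [
    [[0.13,0.022,0,0],[0.26,0.044,0,0],[0.39,0.066,0,0],[0.51,0.086,0,0],[0.62,0.105,0,0]]
  ]
}}

```text
time: 11.55
eef_pos: [0.629, 0.111, 0.0071]
tcp_rot: [0.456, 0.541, -0.456, 0.541]
contact_force: [-0.4, 0.3, 0.6]
opening: -0.0
```

Call:
{"api": "servo_tool", "payload": {
  "deltas": [
    [[0,0,0,0],[-0.15,-0.026,0,0],[-0.3,-0.05,0.1,0],[-0.4,-0.07,0.5,0],[-0.5,-0.085,0.9,0]]
  ]
}}

```text
time: 12.05
eef_pos: [0.576, 0.1022, 0.0966]
tcp_rot: [0.455, 0.542, -0.457, 0.54]
contact_force: [0.1, 0.5, 0.1]
opening: 0.005
```

Call:
{"api": "servo_tool", "payload": {
  "deltas": [
    [[-0.2,-0.2,0.16,0],[-0.4,-0.4,0.32,0],[-0.5,-0.6,0.5,0],[-0.6,-0.8,0.7,0],[-0.7,-1.0,0.9,0]]
  ]
}}

```text
time: 12.55
eef_pos: [0.507, 0.0017, 0.1879]
tcp_rot: [0.456, 0.541, -0.456, 0.541]
contact_force: [0.8, -0.7, 0.2]
opening: 0.0
```

Call:
{"api": "servo_tool", "payload": {
  "deltas": [
    [[-0.05,-0.25,0,0],[-0.1,-0.5,0,0],[-0.15,-0.75,0,0],[-0.15,-1,0,0],[-0.15,-1.0,0,0]]
  ]
}}

```text
time: 13.05
eef_pos: [0.4928, -0.0999, 0.1875]
tcp_rot: [0.457, 0.539, -0.457, 0.54]
contact_force: [0.3, -0.2, 0.2]
opening: 0.001
```

Call:
{"api": "servo_tool", "payload": {
  "deltas": [
    [[-0.05,-0.25,0,0],[-0.1,-0.5,0,0],[-0.15,-0.75,0,0],[-0.15,-1,0,0],[-0.15,-1.0,0,0]]
  ]
}}

```text
time: 13.55
eef_pos: [0.4779, -0.1992, 0.1874]
tcp_rot: [0.456, 0.54, -0.456, 0.54]
contact_force: [0.2, -0.3, 0.1]
opening: -0.002
```

Call:
{"api": "servo_tool", "payload": {
  "deltas": [
    [[-0.05,-0.25,0,0],[-0.1,-0.5,0,0],[-0.15,-0.75,0,0],[-0.15,-1,0,0],[-0.15,-1.0,0,0]]
  ]
}}

```text
time: 14.05
eef_pos: [0.4631, -0.2987, 0.1874]
tcp_rot: [0.456, 0.54, -0.456, 0.54]
contact_force: [-0.2, 1.2, 0.9]
opening: 0.002
```

```bash
python3 - <<'E'
from h import *
im=read_camera('top');B=np.load('bay.npz');O,R=B['O'],B['R']
g=cv2.cvtColor(im,cv2.COLOR_BGR2GRAY)
for y in (.0767,.001,-.0762):
    u,v=w2px([*(O+R@[.008,y]),.018]).round().astype(int);r=10
    ys,xs=np.nonzero(g[v-r:v+r+1,u-r:u+r+1]>100)
    M,rad=cv2.minEnclosingCircle(np.c_[xs,ys].astype(np.float32))
    print(rad,((px2w(u-r+M[0],v-r+M[1],.018)[:2]-O)@R).round(4))
t=cv2.resize(im[120:270,190:360],None,fx=4,fy=4,interpolation=cv2.INTER_CUBIC);cv2.imwrite('pics/f.png',t)
E
```

```text
6.692244529724121 [0.0111 0.0665]
6.670932292938232 [0.0098 0.0047]
6.700146675109863 [ 0.0114 -0.0731]
```

View pics/f.png

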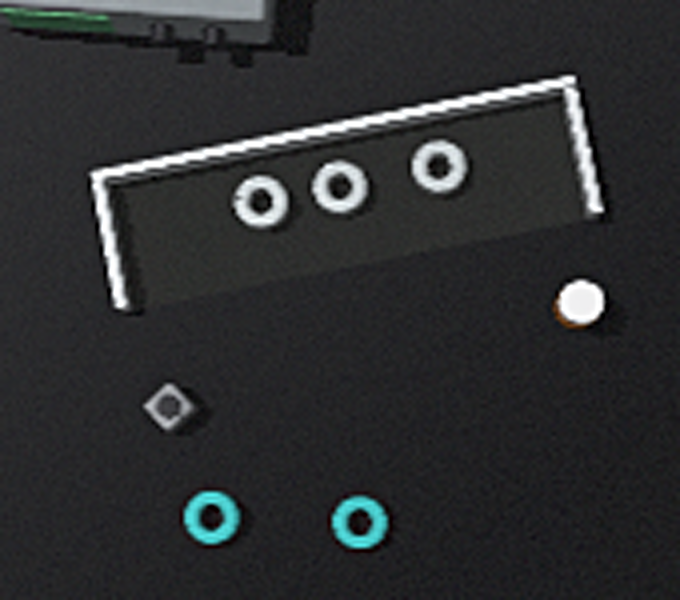

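All three collars lie flat on the mat, at crop pixels (262,202), (340,187) and (439,167). The sensor, the jar and the turquoise rings are where they started. I'm handing in.

```bash
python3 -c "
from plant import *
sign_off();print(get_state()['time'])"
```

```text
the job is handed in; nothing more can be done
the job is handed in; nothing more can be done
```

All three steel collars are in the bay, each swept in with one straight push of the closed finger tips. I then moved the arm clear and handed the job in at about 14 s.

- **Collars:** in the last top picture they lie flat, with centres about 10–11 mm past the bay's middle. Each one's near edge is about 40 mm inside the open edge, and they sit roughly 19 mm short of the back wall. One slid about 10 mm sideways during its push and the others 3–4 mm, all still well inside.
- **Everything else:** in that picture the sensor block, the jar and the two turquoise rings appear at the same pixels as at the start. I didn't recheck the screwdriver, mug, tape core or gel bottle, but the arm's path was planned to stay clear of them.
- **Forces:** the readings at the end of each move stayed below about 2.5 N. No check failed or disagreed.

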